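# Fit a fresh bowl to the air filter

## Robot

A 6-joint arm with a two-finger parallel gripper is mounted at the origin on the work surface. World frame = base frame: x ahead of the robot, y to its left, z up, the work surface at z = 0. Lengths are in m, angles in rad, forces in N, time in s.
With the tool pointing down it reaches from about 0.375 to 0.975 m from the base axis. Payload 3.8 kg.
Tool frame: the origin (TCP) lies midway between the tips of the shut fingers; the grasp point (between the pads) lies 19 mm behind it; z points along the fingers, y is the direction in which the jaws open and shut (so a half turn about z gives the same grasp; the last joint's range is limited). The gripper opens to 85 mm and grips with 20 to 120 N. Pads are 22 mm wide; open, the fingers measure 114 mm over their backs; the gripper's body (76 mm by 85 mm) begins 54 mm behind the grasp point. The pads swing forward as they close: fully open they stand 13 mm farther back than shut.
Start: joints at [-1.221, 0.264, 1.604, -0, 1.274, -0.037], TCP at [0.255, -0.625, 0.231] pointing down, gripper open.
Joint ranges: [-2.63, 2.63], [-0.94, 2.18], [0.31, 2.57], [-1.31, 4.45], [0, 2.66], [-2.55, 2.55]. Speed limits (rad/s): [2.57, 2.57, 3.14, 3.14, 3.14, 3.14].

## Interface

Orientations are given as a rotation vector (axis times angle).
In Python, from workcell import bot gives the robot as it stands. The module is installed in compiled form; this text tells all that it offers.
- The arm moves only by the tool move_arm, never from a script. Its argument "steps" is a list of rows, each a list of 5 numbers: the shift along the tool's x, y, z in mm, then the turn about the tool's z in degrees, then the opening in per cent of the stroke, from 0 (shut) to 100 (fully open). In form: [[tx, ty, tz, turn, claw], ...]. A call has 1 to 20 rows; each row is the pose to reach, as a shift and turn from the pose commanded when the call began, along the tool's axes at that moment; what a row does not reach only later rows make up. A row lasts 1/10 s, in which the tool goes at most 50 mm and 8.59 degrees, less where a joint would pass 70% of its speed; a pose out of reach is approached as far as the arm can. A call with a gripper value outside its range is refused whole. The fingers move at their own pace and stop on an object; "newtons" is the grip in N (left out, the last holds). Time passes only in rows, so rows that repeat a pose let the fingers close. It gives the time, the measured TCP pose, the force and the opening at its end, in the units of the state.
- bot.read_state(): the state, without advancing time (a new reading comes with each control period).
- bot.read_camera(name): name is "scene" or "top" or "wrist"; returns a dict with "pixels" (384x512x3 uint8, red, green, blue), "depth" (384x512 float32, m along the optical axis (not along the pixel's ray), 0 where there is no reading), "fovy" (degrees; the focal length in pixels is half the picture's height over the tangent of half this angle, whatever the lens; pixels are square), "cx", "cy" (the principal point, pixels), "xyz" and "attitude" of the camera in the world. Camera axes: x right, y up, looking along -z (the intrinsics and any distortion apply to the point x, -y, -z); pixel columns grow to the right and rows downward; lengths in m; the calibration is good to about 2 mm. A picture is of the moment at which its call begins.
- bot.finish_job(): hands the job in, once; it reports no verdict.
The state is a dict: "time": time; "q": joint angles; "joint_vel": joint speeds; "joint_torque": joint torques, N m; "tool_pos": TCP position; "tcp_rot": TCP orientation; "wrist_force": force on the tool from outside, world axes, zero at the start; "torque": the same for the moment, N m; "width": opening from 0.0 (shut) to 1.0 (fully open).
Only numpy, scipy, OpenCV 4.12 (cv2) and the standard library are available. Lean on these libraries where they do the work, as an engineer would, in place of code of your own. Each camera call takes 0.05 s, during which the arm holds its last target.

## Task

Pull the upper milky-white bowl straight off its nested stack on the sloped rack, leaving the bowl beneath it seated, and fit it mouth down on the upturned air-filter head in the vise: lugs into the slots at the orange marks, press down against the spring and turn it clockwise, seen from above, a quarter turn until it locks at the green marks. Let go of it and leave everything else on the bench where it is.

Things in the scene. Friction and masses are not known exactly. Their poses are not given: they have to be found in the camera images.
- bowl_centre (a point): The bowl to fit: the UPPER of two identical milky-white filter bowls nested on the rack. Point on its axis, half-way up (40 mm from either end). 80 mm tall, 0.1 kg, mouth down, closed end up; z along its axis from mouth to closed end. Lower 36 mm: round grey skirt, outside diameter 60 mm, open below. Above it the milky body, diameter 44 mm.
- bowl_grip (a point): The point to grip on that bowl: on its axis, 62 mm above the mouth, midway between its two ribbed grip flats, which face +y and -y, 46 mm apart, 22 mm wide, from 36 to 77 mm above the mouth. Same axes as bowl_centre.
- bowl_lug (a point): Outer face of one of that bowl's two orange bayonet lugs, 35.5 mm from its axis along its +x; the other lies opposite at -x. Lugs are at the very mouth, 17 mm wide, 6 mm tall. Orange bars on the closed end lie over them. Half a turn about z gives the same bowl. Same axes as bowl_centre.
- spare_bowl_centre (a point): The LOWER milky-white bowl of the stack, identical, same kind of point and axes. The upper bowl stands 47 mm further along this z (the stack's tilted axis), its skirt overlapping this bowl by 33 mm and gripping it by friction: pulled straight along z it breaks loose at 7 to 12 N and drags for about 30 mm; pulled off that line it binds and slips in the fingers.
- rack: Fixed blue sloped rack, origin on the bench under its middle. A plate 150 x 320 mm, its middle 85 mm up, is tilted 30 degrees to face up and to the rack's -x (roughly the robot). Two spigots stand square on it at y = +80 mm (milky-white bowls) and y = -80 mm (aluminium bowl), so all bowls lean 30 degrees from vertical towards its -x.
- head_mouth (a point): Air-filter head held upside down, level, in a fixed blue vise (jaw tops 88 mm up, 110 mm wide): centre of the open top of its aluminium collar (outside diameter 85 mm), 136 mm above the bench; z up. Opening 64 mm wide: 2 mm clear round the bowl's skirt. Inside, a sprung seal and a filter-element stub, diameter 28 mm, top 1 mm below the rim.
- head_slot (a point): One of the head's two slots for the lugs, at the rim, 40 mm from the centre along the head's +x (the other at -x), orange marks on the rim. Slots leave about 8 degrees either side of a lug. With the lugs in the slots the bowl rests on the seal, its mouth 9 mm below the rim; there it cannot turn. Same axes as head_mouth.
- head_lock (a point): Green mark, at the rim, 40 mm from the centre along the head's +y (another at -y): where the lugs end. Pressed 5 to 8 mm further down (about 7 to 10 N, hard stop at 8 mm) the bowl turns clockwise seen from above, by a quarter turn, to a stop 4 degrees on. Let go, the spring lifts it into notches, mouth 10.5 mm below the rim: locked. Same axes as head_mouth.
- metal_bowl_centre (a point): Bystander: aluminium bowl of the same shape alone on the rack's other spigot, not wanted; point half-way up, z along its axis.
- regulator_centre (a point): Bystander: brass pressure regulator with one gauge, about 60 x 120 x 72 mm; point at its centre.
- spray_bottle_centre (a point): Bystander: leak-spray bottle, white and yellow with a red head, diameter 58 mm, 173 mm tall; point at half height.
- wrench_centre (a point): Bystander: open-ended spanner 190 mm long lying flat along its x; point near its middle.
- tape_roll_centre (a point): Bystander: white roll of thread tape lying flat, diameter 54 mm, 14 mm tall; point at its centre.
- grease_tin_centre (a point): Bystander: low tin of seal grease with a red lid, diameter 64 mm, 45 mm tall; point at its centre.
There are look-alikes about, which are no part of the job. Leave any pink or turquoise look-alike of the part that bears bowl_centre alone.

How it is judged:
On the way, in this order (a step that is already met when the one before it is completed fails the run):
1. the upper bowl is clear of the stack and the bowl beneath it is still seated ((z of bowl_centre in the frame of spare_bowl_centre above 0.085 m or distance between bowl_centre and spare_bowl_centre above 0.1 m) and distance of spare_bowl_centre from where it was at the start of the episode below 0.006 m), for 0.1 s.
2. the bowl stands mouth down in the head's collar with its lugs down in the slots (z of bowl_centre in the frame of head_mouth below 0.0345 m and angle between the x axis of bowl_centre and the x axis of head_mouth, either way round below 0.35 rad and angle between bowl_centre's own z axis and vertical below 0.12 rad and x of bowl_centre in the frame of head_mouth between -0.004 and 0.004 m and y of bowl_centre in the frame of head_mouth between -0.004 and 0.004 m), for 0.05 s.
At the end, for the whole second after the job is handed in: The bowl is locked in the head: lugs within 11 degrees of the green marks, mouth 8.5 to 13.5 mm below the collar rim (sprung up), centred within 4 mm, upright within 4.5 degrees; the lower bowl within 6 mm of its start, every other loose thing within 25 mm of its start (angle between the x axis of bowl_centre and the y axis of head_mouth, either way round below 0.2 rad and z of bowl_centre in the frame of head_mouth between 0.0265 and 0.0315 m and x of bowl_centre in the frame of head_mouth between -0.004 and 0.004 m and y of bowl_centre in the frame of head_mouth between -0.004 and 0.004 m and angle between bowl_centre's own z axis and vertical below 0.08 rad and distance of spare_bowl_centre from where it was at the start of the episode below 0.006 m and distance of each of metal_bowl_centre, regulator_centre, spray_bottle_centre, wrench_centre, tape_roll_centre, grease_tin_centre from where it was at the start of the episode below 0.025 m); the robot touches nothing.
It fails at once if the upper bowl is levered off crooked (over 9 degrees) while still nested on the lower one (distance between bowl_centre and spare_bowl_centre below 0.078 m and z of bowl_centre in the frame of spare_bowl_centre above 0.03 m and angle between the z axis of bowl_centre and the z axis of spare_bowl_centre, either way round above 0.16 rad).
It fails at once if the lower bowl is pulled off its seat (distance of spare_bowl_centre from where it was at the start of the episode above 0.012 m).
It fails at once if a bystander is knocked away (distance of any of metal_bowl_centre, regulator_centre, spray_bottle_centre, wrench_centre, tape_roll_centre, grease_tin_centre from where it was at the start of the episode above 0.03 m).
It also fails if it takes over 51 s, if anything falls off the work surface, if the arm or the gripper's body presses on something with over 40 N, if the wrist force passes 120 N, or if a joint passes its speed limit or range.

## Working session

There is one attempt and no reset: what is moved stays moved. The work goes in short steps, Python scripts to look and compute and a tool call to move; the robot and the scene stay as the last step left them, time stands still between calls to the robot, and variables do not carry over. Pictures are saved under pics/ and viewed, and the job is handed in when it is done.

Besides the shell and the picture viewer there is one more tool, called after ">>>" as name(argument=value, ...), one argument or row to a line, values as JSON. move_arm: Moves the arm, as the interface text tells. Its arguments: {"type":"object","properties":{"steps":{"type":"array","items":{"type":"array","items":{"type":"number"}}},"newtons":{"type":"number"}},"required":["steps"]}

```bash
mkdir -p pics
python3 - <<'E'
from workcell import bot
import numpy as np, cv2, pickle
print(bot.read_state())
for n in ["scene","top","wrist"]:
    c=bot.read_camera(n); pickle.dump(c,open(f"{n}0.pkl","wb"))
    print(n,{k:v for k,v in c.items() if k not in("pixels","depth")})
    cv2.imwrite(f"pics/{n}0.png",c["pixels"][:,:,::-1])
E
```

```text
{'time': 0.0, 'q': array([-1.22085936e+00,  2.64767414e-01,  1.60537346e+00, -3.11603900e-05,
        1.27371135e+00, -3.68894173e-02]), 'joint_vel': array([ 7.71505764e-05, -2.70883013e-04,  8.83323891e-05, -5.57523962e-04,
       -1.47802027e-03,  4.19754718e-04]), 'joint_torque': array([ 9.71329755e-04, -5.15108585e+01, -3.67315257e+01,  6.70788864e-06,
        1.31217009e-02,  2.18337868e-05]), 'tool_pos': array([ 0.25438761, -0.62443564,  0.22995272]), 'tcp_rot': array([-3.08082563e+00, -6.03430109e-01,  5.99077667e-04]), 'wrist_force': array([ 0.0929929 , -0.21450175,  0.26477279]), 'torque': array([-0.0160707 , -0.04684587, -0.00175199]), 'width': 1.0001701872932538}
scene {'fovy': 56.32871738017305, 'cx': 253.74561392752975, 'cy': 191.9702927825092, 'xyz': array([ 1.1481032 , -0.6508247 ,  0.70460465]), 'attitude': array([0.94659915, 0.36219992, 0.66155281])}
top {'fovy': 43.019961354424474, 'cx': 260.32455093654977, 'cy': 190.8175212361596, 'xyz': array([0.39068124, 0.03150986, 1.95701556]), 'attitude': array([ 0.06979943, -0.07629675, -1.56383169])}
wrist {'fovy': 59.492933507807265, 'cx': 250.89207493072067, 'cy': 185.7667248504153, 'xyz': array([ 0.32934851, -0.5933264 ,  0.37147172]), 'attitude': array([-0.28040948,  0.19053044, -1.17278309])}
```

View pics/scene0.png

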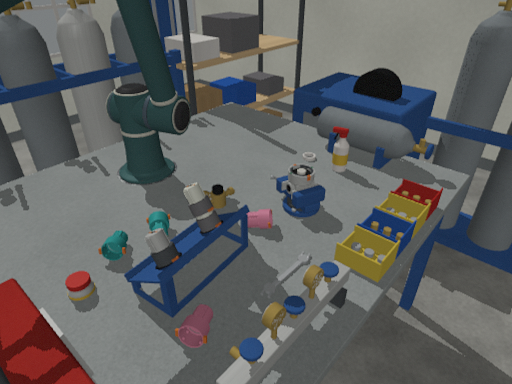

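View pics/top0.png

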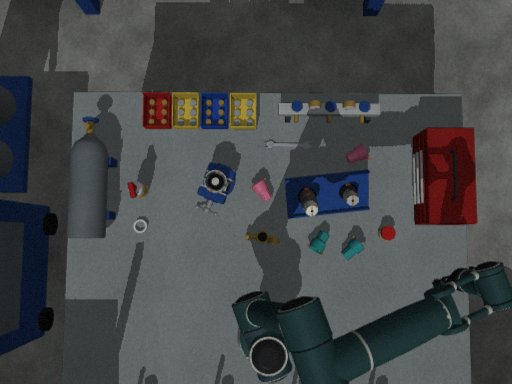

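View pics/wrist0.png

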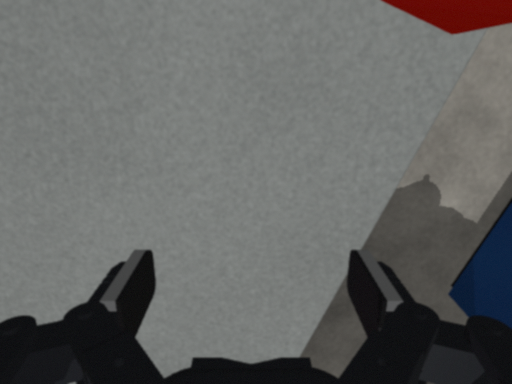

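```bash
cat > h.py <<'E'
import numpy as np, cv2, pickle
from scipy.spatial.transform import Rotation as R
def K(c):
    f=c["pixels"].shape[0]/2/np.tan(np.radians(c["fovy"])/2); return f
def ray(c,u,v):
    f=K(c); d=np.stack([(np.asarray(u,float)-c["cx"])/f,-(np.asarray(v,float)-c["cy"])/f,-np.ones_like(np.asarray(u,float))],-1)
    return d@R.from_rotvec(c["attitude"]).as_matrix().T
def cloud(c):
    h,w=c["depth"].shape; u,v=np.meshgrid(np.arange(w),np.arange(h))
    return c["xyz"]+ray(c,u,v)*c["depth"][...,None]
def proj(c,P):
    p=(np.asarray(P)-c["xyz"])@R.from_rotvec(c["attitude"]).as_matrix(); f=K(c)
    return np.stack([c["cx"]+f*p[...,0]/-p[...,2],c["cy"]-f*p[...,1]/-p[...,2]],-1)
def onz(c,u,v,z):
    d=ray(c,u,v); return c["xyz"]+d*((z-c["xyz"][2])/d[...,2])[...,None]
E
python3 - <<'E'
from h import *
s=pickle.load(open("scene0.pkl","rb"));t=pickle.load(open("top0.pkl","rb"))
a=cv2.resize(s["pixels"][160:300,130:330],None,fx=4,fy=4,interpolation=cv2.INTER_CUBIC)
cv2.imwrite("pics/s_crop.png",a[:,:,::-1])
a=cv2.resize(t["pixels"][150:260,190:390],None,fx=4,fy=4,interpolation=cv2.INTER_CUBIC)
cv2.imwrite("pics/t_crop.png",a[:,:,::-1])
P=cloud(t);Q=cloud(s)
for u,v in [(308,198),(312,212),(349,188),(351,200),(215,182),(300,300)]: print("t",u,v,P[v,u].round(3))
for u,v in [(195,188),(203,215),(158,240),(301,172),(100,200)]: print("s",u,v,Q[v,u].round(3))
E
```

```text
t 308 198 [ 0.532 -0.151  0.167]
t 312 212 [ 0.479 -0.163  0.195]
t 349 188 [ 0.574 -0.31   0.13 ]
t 351 200 [ 0.527 -0.312  0.154]
t 215 182 [0.593 0.195 0.135]
t 300 300 [ 0.239 -0.07   0.768]
s 195 188 [ 0.504 -0.159  0.199]
s 203 215 [ 0.538 -0.168  0.133]
s 158 240 [ 0.551 -0.319  0.15 ]
s 301 172 [0.604 0.187 0.136]
s 100 200 [ 0.061 -0.235  0.   ]
```

View pics/s_crop.png

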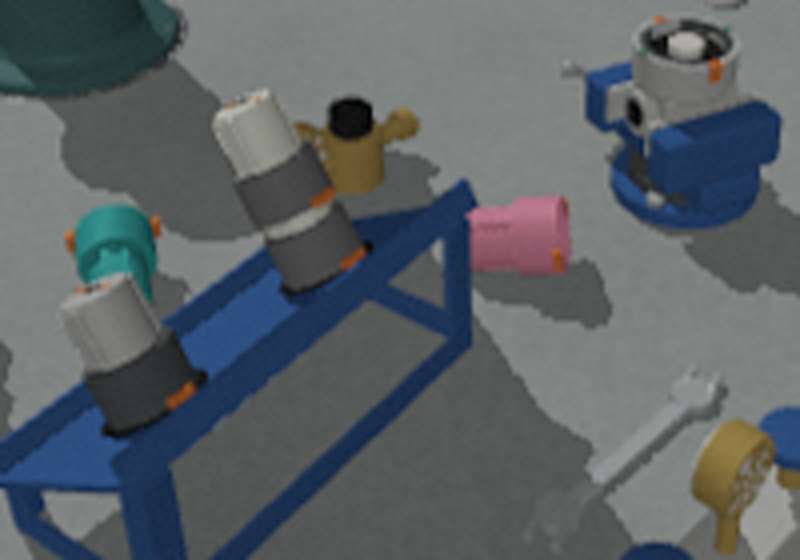

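View pics/t_crop.png

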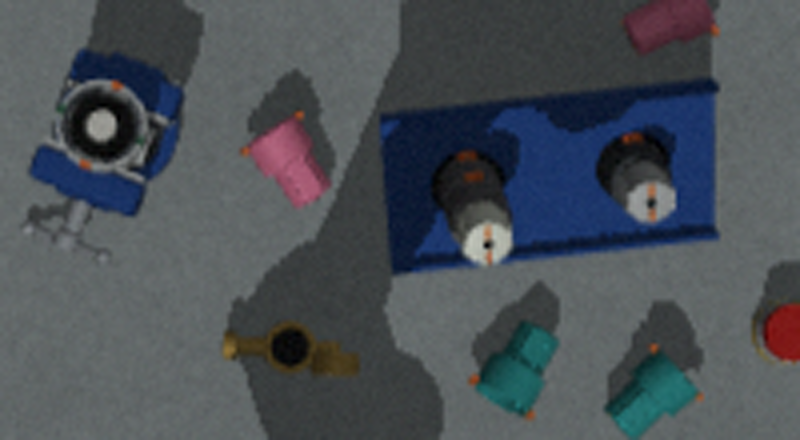

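```bash
cat > m.py <<'E'
from h import *
def plane(X):
    c=X.mean(0);n=np.linalg.svd(X-c,full_matrices=False)[2][2];n*=np.sign(n[2]);return c,n
def robust(X,th=.004,it=300):
    r=np.random.default_rng(0);b=None
    for _ in range(it):
        c,n=plane(X[r.choice(len(X),3,replace=False)]);k=abs((X-c)@n)<th
        if b is None or k.sum()>b.sum():b=k
    return plane(X[b])+(b,)
E
python3 - <<'E'
from m import *
for nm in["scene0","top0"]:
    c=pickle.load(open(nm+".pkl","rb"));P=cloud(c);hsv=cv2.cvtColor(c["pixels"],cv2.COLOR_RGB2HSV)
    m=(hsv[...,0]>100)&(hsv[...,0]<130)&(hsv[...,1]>120)
    m&=(P[...,0]>.4)&(P[...,0]<.75)&(P[...,1]<-.05)&(P[...,1]>-.45)&(P[...,2]>.03)&(P[...,2]<.15)
    X=P[m];ce,n,b=robust(X);print(nm,len(X),b.sum(),ce.round(4),n.round(4),"tilt",np.degrees(np.arccos(n[2])),"az",np.degrees(np.arctan2(n[1],n[0])))
    Y=X[b]; print(Y.min(0),Y.max(0))
    # white body
    w=(hsv[...,1]<60)&(hsv[...,2]>110)&(P[...,2]>.12)&(P[...,0]>.4)&(P[...,0]<.6)&(P[...,1]<-.1)&(P[...,1]>-.24)
    W=P[w];print("white",len(W),W.mean(0).round(3))
    hd=(P[...,2]>.125)&(P[...,2]<.15)&(P[...,0]>.5)&(P[...,0]<.7)&(P[...,1]>.1)&(P[...,1]<.28)
    print("head",hd.sum(),P[hd].mean(0),P[hd].min(0),P[hd].max(0))
    o=(hsv[...,0]<14)&(hsv[...,1]>140)&(hsv[...,2]>100)
    nl,l,st,ct=cv2.connectedComponentsWithStats(o.astype(np.uint8))
    for i in range(1,nl):
        Z=P[l==i].mean(0)
        if .35<Z[0]<.75 and -.4<Z[1]<.35:print("orange",ct[i].round(1),st[i,4],Z.round(3))
    g=(hsv[...,0]>40)&(hsv[...,0]<85)&(hsv[...,1]>80)
    nl,l,st,ct=cv2.connectedComponentsWithStats(g.astype(np.uint8))
    for i in range(1,nl):
        Z=P[l==i].mean(0)
        if .35<Z[0]<.75 and .1<Z[1]<.35:print("green",ct[i].round(1),st[i,4],Z.round(3))
E
```

```text
scene0 2759 1326 [ 0.563  -0.2694  0.0905] [-0.4938 -0.0636  0.8673] tilt 29.856979895495197 az -172.6609221545001
[ 0.47211284 -0.39518634  0.04778932] [ 0.64406938 -0.06627982  0.13390009]
white 366 [ 0.507 -0.164  0.179]
head 343 [0.59677503 0.19612042 0.13250032] [0.55185984 0.1546391  0.12517312] [0.63766987 0.2432992  0.14001134]
orange [308.2 177. ] 12 [0.634 0.184 0.13 ]
orange [210.6 208.8] 14 [ 0.59  -0.184  0.187]
orange [168.5 216. ] 8 [ 0.359 -0.161  0.037]
orange [217.5 224.2] 12 [ 0.571 -0.149  0.108]
orange [268.8 224.7] 12 [0.618 0.013 0.034]
orange [123.2 250.1] 20 [ 0.389 -0.338  0.034]
orange [174.6 258.6] 18 [ 0.594 -0.31   0.112]
green [311. 167.] 1 [0.609 0.235 0.136]
green [289. 190.] 1 [0.584 0.156 0.074]
top0 2536 1393 [ 0.5606 -0.234   0.089 ] [-0.5062 -0.0501  0.861 ] tilt 30.576210111038165 az -174.34637336092044
[ 0.47441661 -0.39578731  0.04434972] [ 0.64250348 -0.06932671  0.13380098]
white 84 [ 0.486 -0.161  0.197]
head 286 [0.59852708 0.19564657 0.13324116] [0.55611737 0.15346756 0.12509127] [0.63998174 0.23758597 0.14588901]
orange [218.3 170.7] 3 [0.636 0.183 0.133]
orange [264.3 178.3] 3 [0.619 0.009 0.047]
orange [346. 184.] 1 [ 0.591 -0.302  0.113]
orange [251.  187.5] 2 [0.582 0.061 0.043]
orange [210.5 190.5] 4 [0.561 0.212 0.13 ]
orange [353.  236.5] 2 [ 0.392 -0.339  0.048]
orange [308.3 244.3] 3 [ 0.36  -0.165  0.04 ]
green [212. 175.] 1 [0.621 0.208 0.123]
green [204.7 176.7] 3 [0.613 0.234 0.136]
green [209. 180.] 1 [0.602 0.219 0.122]
green [209. 185.] 1 [0.582 0.218 0.131]
green [224.5 185. ] 2 [0.582 0.159 0.136]
green [217. 187.] 1 [0.575 0.188 0.127]
green [219. 187.] 1 [0.575 0.181 0.126]
```

```bash
cat >> h.py <<'E'
def shift(st,target,az=None):
    """mm in tool axes + turn(deg) to bring TCP to target / tool-x azimuth az"""
    M=R.from_rotvec(st["tcp_rot"]).as_matrix(); d=M.T@(np.asarray(target)-st["tool_pos"])*1e3
    a=np.degrees(np.arctan2(M[1,0],M[0,0])); t=None if az is None else -((az-a+180)%360-180)
    return d.round(1),a.round(2),None if t is None else round(t,2)
E
python3 - <<'E'
from h import *
from workcell import bot
st=bot.read_state();M=R.from_rotvec(st["tcp_rot"]).as_matrix();print(M.round(3))
c=pickle.load(open("wrist0.pkl","rb"))
C=M.T@R.from_rotvec(c["attitude"]).as_matrix();print("cam in tool",(M.T@(c["xyz"]-st["tool_pos"])).round(4),C.round(3))
for x in [(0.50,-0.165,.34),(.42,-.19,.34)]:
    print(shift(st,x,6.5))
    a=np.radians(6.5);Mt=np.array([[np.cos(a),np.sin(a),0],[np.sin(a),-np.cos(a),0],[0,0,-1]])
    c2=dict(c);c2["xyz"]=np.array(x)+Mt@(M.T@(c["xyz"]-st["tool_pos"]));c2["attitude"]=R.from_matrix(Mt@C).as_rotvec()
    print(proj(c2,np.array([[.479,-.163,.197],[.59,-.184,.187],[.571,-.149,.108],[.52,-.3,.15]])).round(0))
E
```

```text
[[ 0.926  0.377 -0.001]
 [ 0.377 -0.926  0.002]
 [ 0.    -0.002 -1.   ]]
cam in tool [ 0.0812 -0.001  -0.1412] [[ 0.     0.949  0.314]
 [ 1.    -0.    -0.   ]
 [-0.     0.314 -0.949]]
(array([ 400.8, -333.2, -109.2]), np.float64(22.16), np.float64(15.66))
[[247. 194.]
 [287.  67.]
 [244.  83.]
 [387. 155.]]
(array([ 317.3, -340.2, -109.1]), np.float64(22.16), np.float64(15.66))
[[227. 100.]
 [270. -50.]
 [228.  -4.]
 [381.  68.]]
```

>>> move_arm(
  steps=[
    [0, 0, -60, 0, 100],
    [60, -50, -110, 2, 100],
    [400, -333, -110, 15.7, 100],
    [400, -333, -110, 15.7, 100],
    [400, -333, -110, 15.7, 100],
    [400, -333, -110, 15.7, 100],
    [400, -333, -110, 15.7, 100],
    [400, -333, -110, 15.7, 100],
    [400, -333, -110, 15.7, 100],
    [400, -333, -110, 15.7, 100],
    [400, -333, -110, 15.7, 100],
    [400, -333, -110, 15.7, 100],
    [400, -333, -110, 15.7, 100],
    [400, -333, -110, 15.7, 100],
    [400, -333, -110, 15.7, 100],
  ],
)

```text
time: 1.65
tool_pos: [0.4989, -0.1666, 0.3409]
tcp_rot: [3.136, 0.176, -0.001]
wrist_force: [0.1, -0.4, -0.2]
width: 1.0
```

Run:
```python
from h import *
from workcell import bot
st=bot.read_state();print(st["time"],st["tool_pos"],st["q"].round(2))
c=bot.read_camera("wrist");pickle.dump(c,open("w1.pkl","wb"));cv2.imwrite("pics/w1.png",c["pixels"][:,:,::-1])
P=cloud(c)
for n,p in [("l",(227,194)),("c",(247,194))]:print(P[p[1],p[0]])
```

```text
1.65 [ 0.49892043 -0.16661762  0.34093193] [-0.37 -0.07  1.77 -0.    1.44  1.09]
[ 0.47328546 -0.14663095  0.19207926]
[ 0.47520059 -0.16487464  0.19168898]
```

View pics/w1.png

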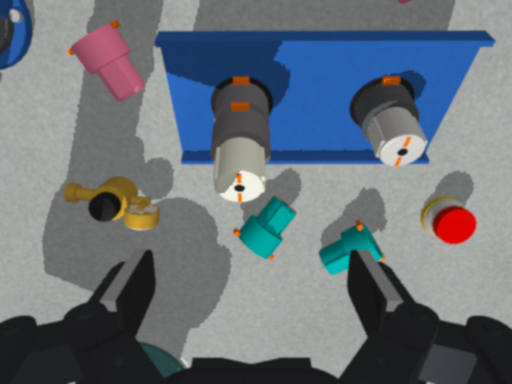

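Run:
```python
from m import *
c=pickle.load(open("w1.pkl","rb"));P=cloud(c);hsv=cv2.cvtColor(c["pixels"],cv2.COLOR_RGB2HSV)
a=cv2.resize(c["pixels"][60:220,180:440],None,fx=3,fy=3,interpolation=cv2.INTER_CUBIC);cv2.imwrite("pics/w1c.png",a[:,:,::-1])
m=(hsv[...,0]>100)&(hsv[...,0]<130)&(hsv[...,1]>120)&(P[...,2]>.04)&(P[...,2]<.15)&(P[...,0]>.4)&(P[...,1]<-.05)
ce,n,b=robust(P[m],.003);print("plate",b.sum(),ce.round(4),n.round(4),np.degrees(np.arccos(n[2])),np.degrees(np.arctan2(n[1],n[0])))
# tool depth noise
roi=np.zeros(m.shape,bool);roi[165:210,205:275]=1
X=P[roi&(P[...,2]>.15)]
k=(X-ce)@n; print("height along n hist",np.histogram(k,20))
for th in (.002,.003):
    s=k>k.max()-.012
    c2,n2,b2=robust(X[s],th);print("cap",b2.sum(),c2.round(4),n2.round(4),(X[s][b2]-ce)@n@np.ones(b2.sum())/b2.sum(),np.ptp(X[s][b2],0))
# orange
o=((hsv[...,0]<14)&(hsv[...,1]>140)&(hsv[...,2]>100))
nl,l,st,ct=cv2.connectedComponentsWithStats(o.astype(np.uint8))
for i in range(1,nl):
    if st[i,4]>10:
        Z=P[l==i];print("orange",ct[i].round(1),st[i],Z.mean(0).round(4),"h",((Z.mean(0)-ce)@n).round(4))
```

```text
plate 22162 [ 0.5698 -0.2238  0.095 ] [-0.4963 -0.0564  0.8663] 29.96398276861532 -173.51321553055203
height along n hist (array([ 119, 1566,    1,    0,    0,    0,    0,    0,    0,    0,    0,
          0,    0,    0,    0,    0,    0,    0,    0,   12]), array([0.10809225, 0.11903536, 0.12997846, 0.14092157, 0.15186467,
       0.16280778, 0.17375088, 0.18469399, 0.19563709, 0.2065802 ,
       0.2175233 , 0.22846641, 0.23940951, 0.25035262, 0.26129572,
       0.27223883, 0.28318193, 0.29412504, 0.30506814, 0.31601125,
       0.32695435]))
cap 12 [ 0.5794 -0.1565  0.4822] [-0.  0.  0.] 0.32695435170010617 [0. 0. 0.]
cap 12 [ 0.5794 -0.1565  0.4822] [-0.  0.  0.] 0.32695435170010617 [0. 0. 0.]
orange [114.   24.2] [110  21  10   7  43] [0.6176 0.0127 0.0388] h -0.0857
orange [70.  51.4] [67 49  7  6 25] [0.5809 0.0654 0.0415] h -0.0681
orange [240.4  80.3] [233  77  16   8 104] [ 0.5722 -0.1467  0.1156] h 0.0123
orange [390.6  80.2] [382  76  19   9 117] [ 0.5901 -0.305   0.1082] h 0.006
orange [239.7 106.4] [231 102  18  10 135] [ 0.5487 -0.1493  0.1489] h 0.053
orange [238.8 177.3] [237 174   4   9  18] [ 0.4942 -0.1558  0.2044] h 0.1285
orange [454.3 224.8] [ 433  206   43   38 1245] [ 0.4091 -0.4686  0.0444] h 0.0497
orange [358.7 224.4] [356 220   7  10  27] [ 0.3912 -0.3357  0.0367] h 0.0444
orange [236.4 231.9] [234 229   6   7  22] [ 0.3605 -0.1603  0.0391] h 0.0518
```

View pics/w1c.png

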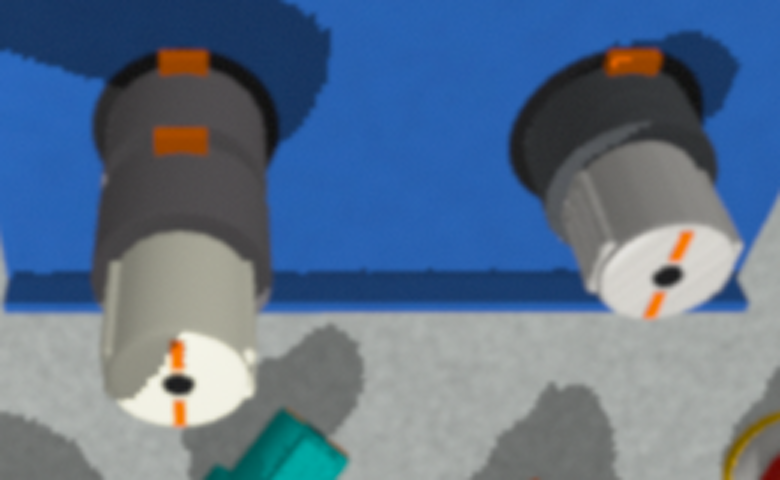

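Run:
```python
from m import *
c=pickle.load(open("w1.pkl","rb"));P=cloud(c);hsv=cv2.cvtColor(c["pixels"],cv2.COLOR_RGB2HSV)
ce=np.array([.5698,-.2238,.095]);n=np.array([-.4963,-.0564,.8663]);n/=np.linalg.norm(n)
k=(P-ce)@n
roi=np.zeros(k.shape,bool);roi[160:212,205:275]=1
m=roi&(k>.1265)&(k<.14);X=P[m];print(m.sum(),np.median(k[m]),k[m].std())
c2,n2=plane(X);print(c2.round(4),n2.round(4),np.degrees(np.arccos(n2@n)))
ys=np.array([-n[1],n[0],0]);ys=-ys/np.linalg.norm(ys)  # rack y
ys=ys*np.sign(ys[1]);xs=np.cross(ys,n);print("xs",xs,"ys",ys)
cnt,_=cv2.findContours(m.astype(np.uint8),0,1);cnt=max(cnt,key=cv2.contourArea);e=cv2.fitEllipse(cnt);print(e)
h=np.median(k[m])
def onp(u,v):
    d=ray(c,u,v);t=((ce+h*n-c["xyz"])@n)/(d@n);return c["xyz"]+d*t
pe=onp(*e[0]);print("ellipse ctr",pe.round(4))
Xa=X@np.stack([xs,ys]).T;print("extents",np.ptp(Xa,0),(Xa.min(0)+Xa.max(0))/2)
d=(hsv[...,2]<60)&m;d[:180]=0
v,u=np.nonzero(d);print("dot",u.mean(),v.mean(),len(u),onp(u.mean(),v.mean()).round(4))
pd=onp(u.mean(),v.mean())
for nm,q in[("ellipse",pe),("dot",pd)]:print(nm,"xs,ys",(q@xs).round(4),(q@ys).round(4),"grip",(q-.018*n).round(4))
o=((hsv[...,0]<16)&(hsv[...,1]>120)&(hsv[...,2]>80))&m
v,u=np.nonzero(o);Q=P[o];A=np.stack([Q@xs,Q@ys],1);A-=A.mean(0);w=np.linalg.svd(A)[2][0];print("bar dir deg from xs",np.degrees(np.arctan2(w[1],w[0])),len(u))
for a in[(.5722,-.1467,.1156),(.5487,-.1493,.1489)]:a=np.array(a);print("lug ys",a@ys,"xs",a@xs)
# check scene projections of cap centre
s=pickle.load(open("scene0.pkl","rb"));t=pickle.load(open("top0.pkl","rb"));print(proj(s,pd),proj(t,pd))
```

```text
1155 0.12794476624190085 0.0005833179363075758
[ 0.4846 -0.1565  0.1983] [-0.4915 -0.0563  0.869 ] 0.3158950664796635
xs [0.86077256 0.097819   0.4995018 ] ys [-0.11291418  0.99360474 -0.        ]
((238.69317626953125, 185.36346435546875), (30.851003646850586, 45.979644775390625), 91.66313171386719)
ellipse ctr [ 0.4849 -0.1564  0.1984]
extents [0.04317741 0.04176826] [ 0.4992448  -0.21014233]
dot 239.0 187.86206896551724 29 [ 0.482  -0.157   0.1968]
ellipse xs,ys 0.5012 -0.2102 grip [ 0.4938 -0.1554  0.1828]
dot xs,ys 0.4978 -0.2104 grip [ 0.491  -0.1559  0.1812]
bar dir deg from xs -179.93734842243845 58
lug ys -0.21037130984026198 xs 0.5359264164731735
lug ys -0.21030119894333252 xs 0.5320773420172134
[190.22687119 185.54513845] [310.4356351 211.213474 ]
```

Run:
```python
from h import *
from workcell import bot
st=bot.read_state()
n=np.array([-.4963,-.0564,.8663]);xs=np.array([.8608,.0978,.4995]);ys=np.array([-.1129,.9936,0]);ce=np.array([.5698,-.2238,.095])
cap=.499*xs-.2103*ys+(.128+ce@n)*n
g=cap-.018*n;print("cap",cap,"grip",g)
print(shift(st,g+[0,0,.075],6.49), shift(st,g+[0,0,-.019],6.49))
```

```text
cap [ 0.48299601 -0.15677516  0.19738432] grip [ 0.49192941 -0.15575996  0.18179092]
(array([ -5.6, -11.8,  84.2]), np.float64(6.38), np.float64(-0.11)) (array([ -5.5, -11.8, 178.2]), np.float64(6.38), np.float64(-0.11))
```

>>> move_arm(
  steps=[
    [-5.6, -11.8, 42, -0.1, 100],
    [-5.6, -11.8, 84, -0.1, 100],
    [-5.6, -11.8, 84, -0.1, 100],
    [-5.6, -11.8, 84, -0.1, 100],
  ],
)

```text
time: 2.1
tool_pos: [0.4917, -0.1556, 0.257]
tcp_rot: [-3.136, -0.177, 0.003]
wrist_force: [0.3, 0.0, 0.9]
width: 1.005
```

Run:
```python
from h import *
from workcell import bot
st=bot.read_state();print(st["time"],st["tool_pos"],st["q"].round(2))
c=bot.read_camera("wrist");pickle.dump(c,open("w2.pkl","wb"));
n=np.array([-.4963,-.0564,.8663]);xs=np.array([.8608,.0978,.4995]);ys=np.array([-.1129,.9936,0]);ce=np.array([.5698,-.2238,.095])
cap=.499*xs-.2103*ys+(.128+ce@n)*n
a=c["pixels"].copy()
for p in (cap,cap+.018*xs,cap-.091*n+.0355*xs): 
    u=proj(c,p);print(u);cv2.drawMarker(a,tuple(int(round(x)) for x in u),(0,0,255),0,8,1)
cv2.imwrite("pics/w2.png",a[:,:,::-1])
P=cloud(c);k=(P-ce)@n
m=(k>.12)&(k<.135)&(np.linalg.norm(P-cap,axis=-1)<.04);m[:100]=0
X=P[m];print(m.sum(),np.median(k[m]));A=np.stack([X@xs,X@ys],1);print(A.min(0),A.max(0),(A.min(0)+A.max(0))/2)
```

```text
2.1 [ 0.49171278 -0.15560285  0.25704969] [-0.35 -0.05  1.91 -0.    1.29  1.1 ]
[252.56279145 219.36218844]
[252.66883662 202.02854256]
[252.36075965  93.18028797]
2708 0.127696842133585
[ 0.47703117 -0.23333028] [ 0.52152549 -0.18667442] [ 0.49927833 -0.21000235]
```

View pics/w2.png

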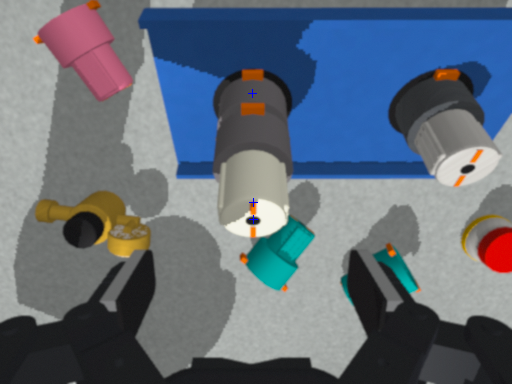

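>>> move_arm(
  steps=[
    [-0.5, 0, 40, 0, 100],
    [-1.5, 0, 75, 0, 100],
    [-1.5, 0, 91, 0, 100],
    [-1.5, 0, 91, 0, 100],
    [-1.5, 0, 91, 0, 60],
    [-1.5, 0, 91, 0, 40],
    [-1.5, 0, 91, 0, 40],
    [-1.5, 0, 91, 0, 0],
    [-1.5, 0, 91, 0, 0],
    [-1.5, 0, 91, 0, 0],
    [-1.5, 0, 91, 0, 0],
    [-1.5, 0, 91, 0, 0],
  ],
  newtons=60,
)

```text
time: 3.35
tool_pos: [0.4927, -0.1561, 0.1691]
tcp_rot: [3.134, 0.18, 0.006]
wrist_force: [-2.1, -1.6, 5.6]
width: 0.53
```

Run:
```python
from h import *
from workcell import bot
st=bot.read_state();print(st["time"],st["tool_pos"],st["wrist_force"],st["torque"],st["width"])
n=np.array([-.4963,-.0564,.8663]);M=R.from_rotvec(st["tcp_rot"]).as_matrix();print("n in tool",M.T@n)
c=bot.read_camera("wrist");cv2.imwrite("pics/w3.png",c["pixels"][:,:,::-1])
c=bot.read_camera("scene");a=cv2.resize(c["pixels"][130:300,130:330],None,fx=4,fy=4);cv2.imwrite("pics/s3.png",a[:,:600:,::-1])
```

```text
3.35 [ 0.49271086 -0.15610965  0.16914005] [-2.12261778 -1.56919776  5.61595209] [-0.20440491  0.17940676  0.00824933] 0.5296376854343021
n in tool [-0.49616104  0.00191178 -0.86821133]
```

View pics/w3.png

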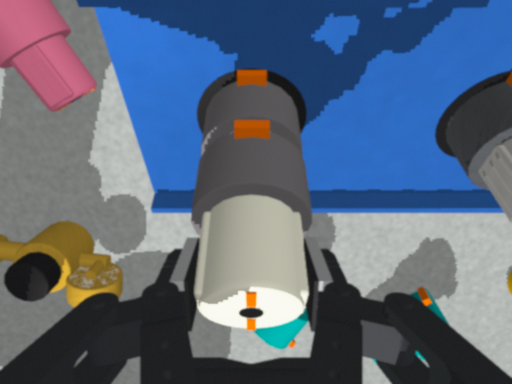

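View pics/s3.png

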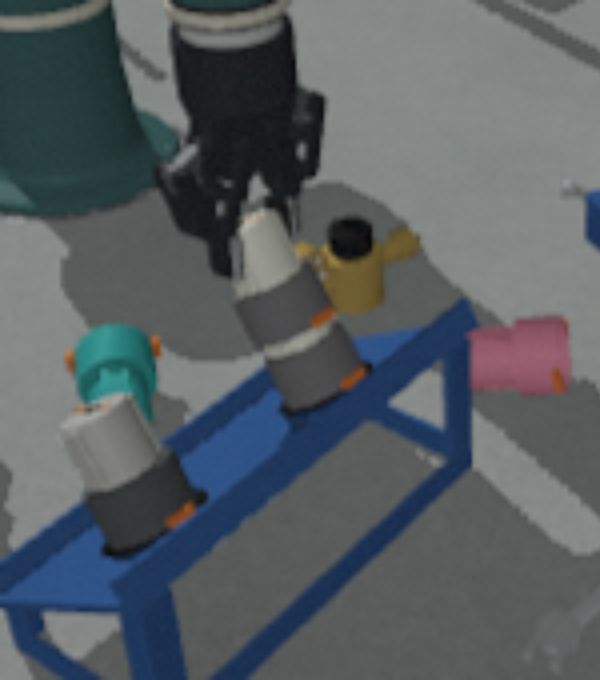

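>>> move_arm(
  steps=[
    [-1, 0, -1.7, 0, 0],
    [-2, 0, -3.5, 0, 0],
    [-3, 0, -5.2, 0, 0],
    [-4, 0, -7, 0, 0],
    [-5, 0, -8.7, 0, 0],
    [-6, 0, -10.4, 0, 0],
    [-7, 0, -12.2, 0, 0],
    [-8, 0, -14, 0, 0],
  ],
  newtons=70,
)

```text
time: 4.25
tool_pos: [0.4852, -0.1566, 0.1815]
tcp_rot: [3.134, 0.18, 0.008]
wrist_force: [3.9, -2.0, -3.7]
width: 0.522
```

Run:
```python
from h import *
from workcell import bot
st=bot.read_state();print(st["time"],st["tool_pos"],st["wrist_force"],st["torque"],st["width"])
c=bot.read_camera("wrist");cv2.imwrite("pics/w4.png",c["pixels"][:,:,::-1])
P=cloud(c);hsv=cv2.cvtColor(c["pixels"],cv2.COLOR_RGB2HSV)
n=np.array([-.4963,-.0564,.8663]);ce=np.array([.5698,-.2238,.095]);xs=np.array([.8608,.0978,.4995]);ys=np.array([-.1129,.9936,0])
o=((hsv[...,0]<14)&(hsv[...,1]>140)&(hsv[...,2]>100))
nl,l,s,ct=cv2.connectedComponentsWithStats(o.astype(np.uint8))
for i in range(1,nl):
    if s[i,4]>10:
        Z=P[l==i].mean(0);print(ct[i].round(1),Z.round(4),((Z-ce)@n).round(4),(Z@xs).round(4),(Z@ys).round(4))
```

```text
4.25 [ 0.48517913 -0.15664486  0.18146706] [ 3.8827664  -1.9604547  -3.71038454] [-0.48365156 -0.9481771  -0.0486203 ] 0.5222436954708142
[252.6  59.9] [ 0.5742 -0.1467  0.1097] 0.0062 0.5347 -0.2106
[505.2  65. ] [ 0.5887 -0.2973  0.11  ] 0.0078 0.5327 -0.3618
[251.9  70. ] [ 0.5686 -0.147   0.1075] 0.0071 0.5287 -0.2102
[251.2 126.3] [ 0.5422 -0.1494  0.1611] 0.0668 0.5326 -0.2096
[419.4 282.1] [ 0.391  -0.3355  0.036 ] 0.0439 0.3217 -0.3775
[247.5 293.5] [ 0.4899 -0.1538  0.219 ] 0.1431 0.5161 -0.2082
[290.9 328.5] [ 0.3389 -0.212   0.0575] 0.0814 0.2997 -0.2489
```

View pics/w4.png

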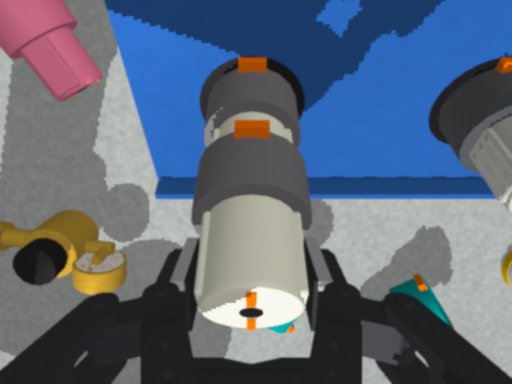

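>>> move_arm(
  steps=[
    [-1.5, 0, -2.6, 0, 0],
    [-3, 0, -5.2, 0, 0],
    [-4.5, 0, -7.8, 0, 0],
    [-6, 0, -10.4, 0, 0],
    [-7.5, 0, -13, 0, 0],
    [-9, 0, -15.6, 0, 0],
    [-11, 0, -19.1, 0, 0],
    [-13, 0, -22.6, 0, 0],
    [-16, 0, -27.8, 0, 0],
    [-20, 0, -34.7, 0, 0],
    [-25, 0, -43.4, 0, 0],
    [-30, 0, -52, 0, 0],
    [-30, 0, -52, 0, 0],
  ],
)

```text
time: 5.6
tool_pos: [0.4537, -0.1598, 0.2344]
tcp_rot: [3.135, 0.179, 0.004]
wrist_force: [1.6, 0.1, -0.2]
width: 0.524
```

Run:
```python
from h import *
from workcell import bot
st=bot.read_state();print(st["time"],st["tool_pos"],st["wrist_force"],st["torque"],st["width"])
c=bot.read_camera("wrist");cv2.imwrite("pics/w5.png",c["pixels"][:,:,::-1])
pickle.dump(c,open("w5.pkl","wb"))
c=bot.read_camera("top");pickle.dump(c,open("t5.pkl","wb"));a=cv2.resize(c["pixels"][150:260,190:390],None,fx=4,fy=4,interpolation=cv2.INTER_CUBIC)
cv2.imwrite("pics/t5.png",a[:,:,::-1])
c=bot.read_camera("scene");pickle.dump(c,open("s5.pkl","wb"));a=cv2.resize(c["pixels"][130:300,130:330],None,fx=3,fy=3);cv2.imwrite("pics/s5.png",a[:,:600:,::-1])
```

```text
5.6 [ 0.45369119 -0.15976745  0.23435225] [ 1.55676351  0.05278727 -0.15640103] [0.03242872 0.01169854 0.0073707 ] 0.5235309650301787
```

View pics/w5.png

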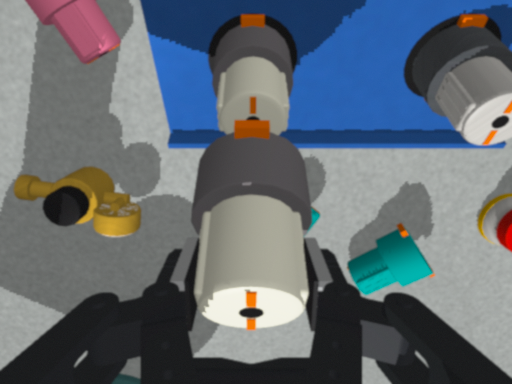

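View pics/s5.png

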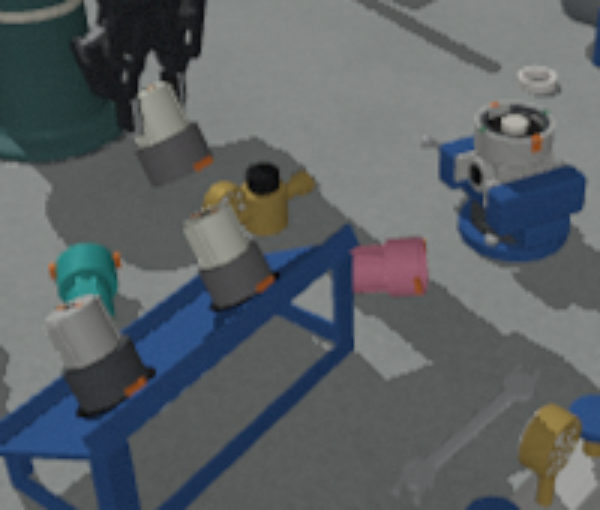

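View pics/t5.png

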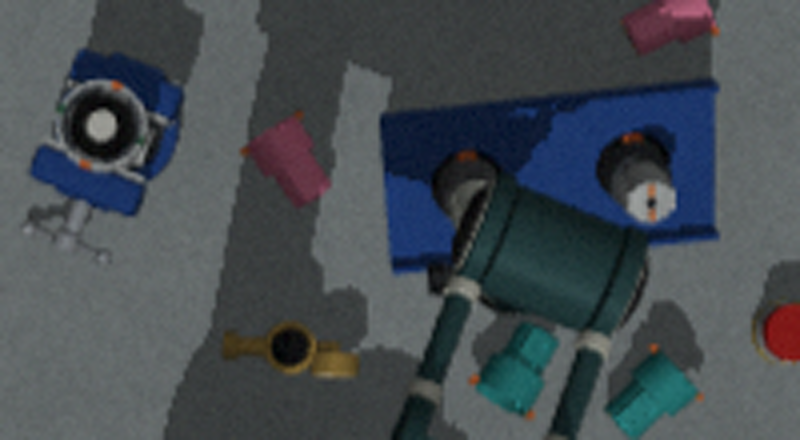

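Run:
```python
from h import *
from workcell import bot
st=bot.read_state();print(shift(st,(.48,.175,.30),6.5))
t=pickle.load(open("top0.pkl","rb"));P=cloud(t)
g=np.full((20,26),0.)
ob=P[(P[...,2]>.012)&(P[...,2]<.4)]
for x in np.arange(.30,.68,.03):
    print(round(x,2),' '.join('%3d'%(1000*max([0]+list(ob[(abs(ob[:,0]-x)<.015)&(abs(ob[:,1]-y)<.015)][:,2]))) for y in np.arange(-.0,.5,.03)))
```

```text
(array([  64.7, -329.1,  -67.6]), np.float64(6.55), np.float64(0.05))
0.3   0   0   0  12   0  14   0   0   0   0   0  12  14   0   0   0   0
0.33   0  13   0   0   0   0   0   0  13   0  14  13   0  17   0   0  13
0.36  61  54   0   0  12   0   0   0  12   0   0   0   0   0  14  12   0
0.39  83  80  43  44  12   0   0  15   0   0   0   0  14  13   0   0   0
0.42  79  70   0  13   0  13   0   0   0   0   0   0   0  12   0   0  16
0.45   0   0   0   0   0   0   0   0  16  14   0   0   0   0   0   0  21
0.48   0   0   0   0   0   0  77  78  62   0   0   0   0   0   0  12   0
0.51  12  12   0   0   0  14  94  53  52  28  12   0  12   0   0   0   0
0.54  54  50   0   0   0  92  96  95  94  79  13   0   0  13   0   0 177
0.57  61  69  58   0  12 141 145 140 138  90   0   0   0   0   0   0 180
0.6  68  71  61  13  83 145 140 138 144   0   0   0   0   0   0   0 119
0.63  54  16   0   0  95 139 141 142 140   0   0   0   0   0   0   0   0
0.66   0   0   0   0  77  90  97 101  95   0   0   0   0   0  12  13   0
```

>>> move_arm(
  steps=[
    [0, 0, -40, 0, 0],
    [20, -20, -68, 0, 0],
    [65, -329, -68, 0, 0],
    [65, -329, -68, 0, 0],
    [65, -329, -68, 0, 0],
    [65, -329, -68, 0, 0],
    [65, -329, -68, 0, 0],
    [65, -329, -68, 0, 0],
    [65, -329, -68, 0, 0],
    [65, -329, -68, 0, 0],
    [65, -329, -68, 0, 0],
  ],
)

```text
time: 6.85
tool_pos: [0.4801, 0.1743, 0.2997]
tcp_rot: [3.135, 0.181, -0.002]
wrist_force: [1.0, 0.0, -1.0]
width: 0.523
```

Run:
```python
from h import *
from workcell import bot
st=bot.read_state();print(st["time"],st["tool_pos"],st["q"].round(2),np.abs(st["joint_vel"]).max(),st["width"])
c=bot.read_camera("wrist");cv2.imwrite("pics/w6.png",c["pixels"][:,:,::-1]);pickle.dump(c,open("w6.pkl","wb"))
```

```text
6.85 [0.48013655 0.174346   0.29967465] [ 0.3  -0.09  1.86 -0.    1.37  1.76] 0.028196554219302034 0.5227670639508579
```

View pics/w6.png

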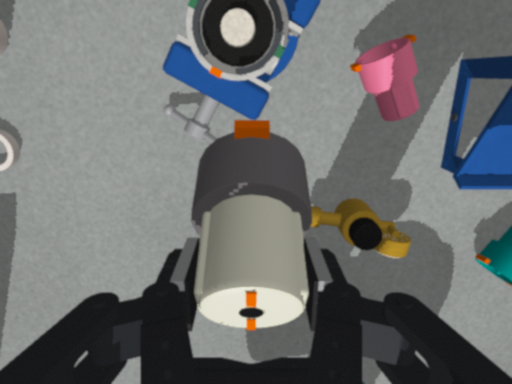

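>>> move_arm(
  steps=[
    [30, 10, -15, 0, 0],
    [30, 10, -15, 0, 0],
    [30, 10, -15, 0, 0],
    [30, 10, -15, 0, 0],
  ],
)

```text
time: 7.3
tool_pos: [0.5108, 0.1673, 0.3149]
tcp_rot: [3.136, 0.177, -0.002]
wrist_force: [-0.2, 0.2, -1.9]
width: 0.525
```

Run:
```python
from m import *
from workcell import bot
st=bot.read_state();print(st["time"],st["tool_pos"],np.abs(st["joint_vel"]).max())
c=bot.read_camera("wrist");pickle.dump(c,open("w7.pkl","wb"))
a=cv2.resize(c["pixels"][0:150,130:330],None,fx=4,fy=4,interpolation=cv2.INTER_CUBIC);cv2.imwrite("pics/w7.png",a[:,:,::-1])
P=cloud(c);hsv=cv2.cvtColor(c["pixels"],cv2.COLOR_RGB2HSV)
m=(P[...,2]>.130)&(P[...,2]<.142)&(np.hypot(P[...,0]-.598,P[...,1]-.195)<.06)
r=np.hypot(P[...,0]-.598,P[...,1]-.195)
print("z stub",np.median(P[m&(r<.012)],0),"rim",np.median(P[m&(r>.034)][:,2]),m.sum())
for nm,lo,hi,smin in[("or",0,14,140),("gr",40,85,80)]:
    o=(hsv[...,0]>=lo)&(hsv[...,0]<=hi)&(hsv[...,1]>smin)&(hsv[...,2]>60)&(r<.06)&(r>.02)
    nl,l,s,ct=cv2.connectedComponentsWithStats(o.astype(np.uint8))
    for i in range(1,nl):
        if s[i,4]>4:print(nm,ct[i].round(1),s[i,4],np.median(P[l==i],0).round(4),onz(c,*ct[i],.136).round(4))
```

```text
7.3 [0.51082007 0.16731723 0.31490283] 0.01284102112115205
z stub [0.59770658 0.1965468  0.13371454] rim 0.1347324547625945 3746
or [247.2  21.4] 77 [0.6341 0.1853 0.1355] [0.634  0.1852 0.136 ]
or [207.  105.3] 64 [0.5593 0.2148 0.1352] [0.5594 0.2147 0.136 ]
or [251.5 129.1] 587 [0.5666 0.1742 0.2946] [0.5421 0.1711 0.136 ]
gr [185.9  42.5] 64 [0.6112 0.2371 0.1352] [0.6111 0.237  0.136 ]
gr [265.   86.9] 56 [0.5817 0.1631 0.1352] [0.5818 0.1631 0.136 ]
```

View pics/w7.png

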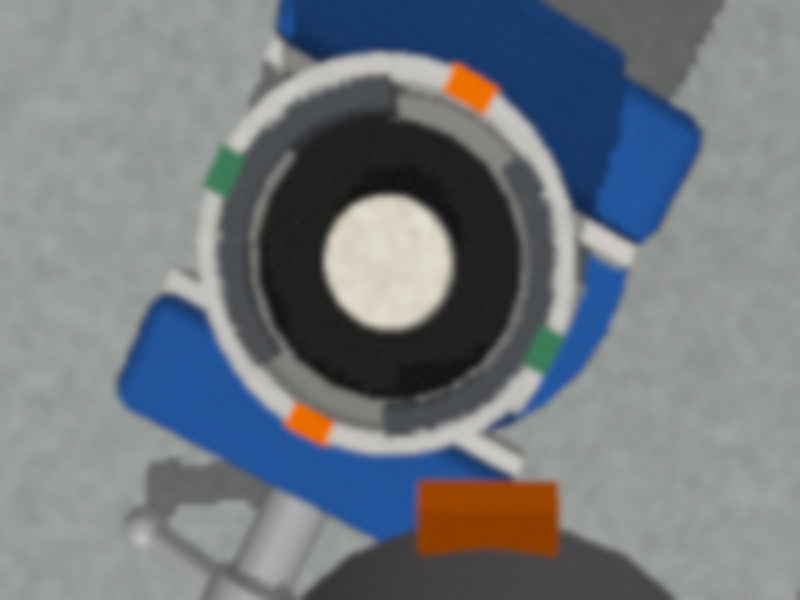

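Run:
```python
from h import *
from workcell import bot
st=bot.read_state();print(shift(st,(.48,.34,.20),158.4),shift(st,(.48,.34,.075)))
```

```text
(array([ -10.9, -174.8,  114.9]), np.float64(6.48), np.float64(-151.92)) (array([ -10.7, -174.8,  239.9]), np.float64(6.48), None)
```

>>> move_arm(
  steps=[
    [-11, -60, 0, -8, 0],
    [-11, -120, 0, -16, 0],
    [-11, -175, 0, -24, 0],
    [-11, -175, 0, -32, 0],
    [-11, -175, 30, -40, 0],
    [-11, -175, 60, -48, 0],
    [-11, -175, 90, -56, 0],
    [-11, -175, 115, -64, 0],
    [-11, -175, 115, -72, 0],
    [-11, -175, 115, -80, 0],
    [-11, -175, 115, -88, 0],
    [-11, -175, 115, -96, 0],
    [-11, -175, 115, -104, 0],
    [-11, -175, 115, -112, 0],
    [-11, -175, 115, -120, 0],
    [-11, -175, 115, -128, 0],
    [-11, -175, 115, -136, 0],
    [-11, -175, 115, -144, 0],
    [-11, -175, 115, -152, 0],
    [-11, -175, 140, -152, 0],
  ],
)

```text
time: 9.35
tool_pos: [0.4824, 0.3425, 0.179]
tcp_rot: [0.578, 3.082, 0.008]
wrist_force: [-0.1, 0.8, -1.1]
width: 0.523
```

Run:
```python
from h import *
from workcell import bot
st=bot.read_state();print(st["time"],st["tool_pos"],st["q"].round(2),st["width"]);print(shift(st,(.48,.34,.065),158.4))
c=bot.read_camera("wrist");cv2.imwrite("pics/w8.png",c["pixels"][:,:,::-1]);pickle.dump(c,open("w8.pkl","wb"))
```

```text
9.35 [0.48240628 0.34249504 0.179036  ] [ 0.58  0.14  1.85 -0.    1.14 -0.62] 0.5231536192205254
(array([  1.9,  -3.9, 114. ]), np.float64(158.74), np.float64(0.34))
```

View pics/w8.png

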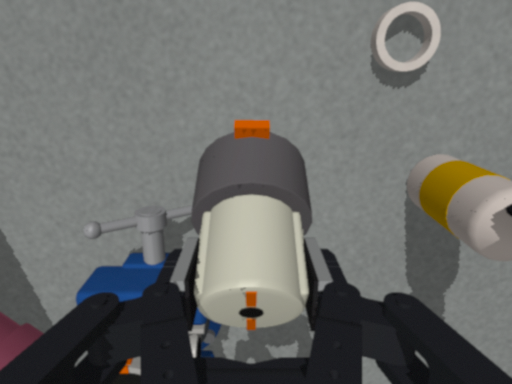

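Run:
```python
from h import *
c=pickle.load(open("w8.pkl","rb"));P=cloud(c)
for u,v in [(93,230),(150,215),(182,215),(400,65),(440,190)]:print(P[v,u].round(3))
```

```text
[0.475 0.207 0.067]
[0.486 0.247 0.045]
[0.503 0.266 0.025]
[0.448 0.496 0.013]
[0.55  0.487 0.057]
```

>>> move_arm(
  steps=[
    [0, 0, 40, 0, 0],
    [0, 0, 80, 0, 0],
    [0, 0, 105, 0, 0],
    [0, 0, 112, 0, 0],
    [0, 0, 115, 0, 0],
    [0, 0, 117, 0, 0],
    [0, 0, 119, 0, 0],
    [0, 0, 120, 0, 0],
  ],
)

```text
time: 10.2
tool_pos: [0.4818, 0.342, 0.0574]
tcp_rot: [0.584, 3.084, 0.004]
wrist_force: [-1.5, -1.1, 6.9]
width: 0.525
```

>>> move_arm(
  steps=[
    [0, 0, 0, 0, 0],
    [0, 0, 0, 0, 53],
    [0, 0, 0, 0, 55],
    [0, 0, 0, 0, 57],
    [0, 0, 0, 0, 60],
    [0, 0, 0, 0, 66],
    [0, 0, 0, 0, 80],
    [0, 0, 0, 0, 80],
    [0, 0, 0, 0, 80],
  ],
  newtons=20,
)

```text
time: 11.1
tool_pos: [0.4803, 0.3411, 0.0552]
tcp_rot: [-0.584, -3.087, 0.0]
wrist_force: [-0.4, 0.3, 0.4]
width: 0.799
```

Run:
```python
from h import *
from workcell import bot
st=bot.read_state();print(st["time"],st["tool_pos"],st["wrist_force"],st["width"])
c=bot.read_camera("wrist");cv2.imwrite("pics/w9.png",c["pixels"][:,:,::-1]);pickle.dump(c,open("w9.pkl","wb"))
```

```text
11.1 [0.48026609 0.34106452 0.0551594 ] [-0.43707571  0.3162925   0.43180724] 0.7986978608098401
```

View pics/w9.png

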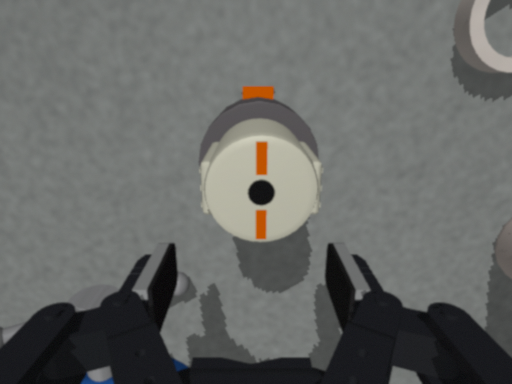

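```bash
cat > cap.py <<'E'
from m import *
def cap(c,z0,roi,tol=.006):
    P=cloud(c);hsv=cv2.cvtColor(c["pixels"],cv2.COLOR_RGB2HSV);m=np.zeros(P.shape[:2],bool);m[roi[1]:roi[3],roi[0]:roi[2]]=1
    m&=abs(P[...,2]-z0)<tol
    nl,l,s,ct=cv2.connectedComponentsWithStats(m.astype(np.uint8));i=1+np.argmax(s[1:,4]);m=l==i
    z=np.median(P[m][:,2]);ce,n=plane(P[m])
    o=m&(hsv[...,0]<16)&(hsv[...,1]>140);v,u=np.nonzero(o);Q=onz(c,u,v,z)[:,:2]
    A=Q-Q.mean(0);w=np.linalg.svd(A,full_matrices=False)[2][0];az=np.degrees(np.arctan2(w[1],w[0]))%180
    d=m&(hsv[...,2]<60);v,u=np.nonzero(d);dc=onz(c,u.mean(),v.mean(),z) if len(u) else None
    cnt=max(cv2.findContours(m.astype(np.uint8),0,1)[0],key=cv2.contourArea);e=cv2.fitEllipse(cnt)
    return dict(z=z,n=n.round(3),tilt=np.degrees(np.arccos(n[2])),bar_mid=Q.mean(0).round(4),az=az,dot=dc,ell=onz(c,*e[0],z).round(4),size=np.ptp(P[m],0).round(4))
E
python3 - <<'E'
from cap import *
from workcell import bot
c=pickle.load(open("w9.pkl","rb"));r=cap(c,.08,(190,100,335,250));print(r)
st=bot.read_state();t=np.array([r["dot"][0],r["dot"][1],.046]);print(shift(st,t,r["az"]))
t=pickle.load(open("top0.pkl","rb"))
E
```

```text
{'z': np.float64(0.07862144451323938), 'n': array([-0.017,  0.005,  1.   ]), 'tilt': np.float64(1.0332453844504683), 'bar_mid': array([0.4445, 0.3602]), 'az': np.float64(158.3959708963304), 'dot': array([0.44528222, 0.35986061, 0.07862144]), 'ell': array([0.4429, 0.3605, 0.0786]), 'size': array([0.043 , 0.0489, 0.0069])}
(array([39.5,  4.6,  9.3]), np.float64(158.56), np.float64(0.17))
```

>>> move_arm(
  steps=[
    [0, 4.6, -2, 0.2, 80],
    [20, 4.6, -2, 0.2, 80],
    [39.5, 4.6, 0, 0.2, 80],
    [39.5, 4.6, 5, 0.2, 80],
    [39.5, 4.6, 9, 0.2, 80],
    [39.5, 4.6, 9, 0.2, 60],
    [39.5, 4.6, 9, 0.2, 50],
    [39.5, 4.6, 9, 0.2, 0],
    [39.5, 4.6, 9, 0.2, 0],
    [39.5, 4.6, 9, 0.2, 0],
  ],
  newtons=40,
)

```text
time: 12.15
tool_pos: [0.4455, 0.3596, 0.0463]
tcp_rot: [-0.59, -3.086, 0.0]
wrist_force: [0.4, -0.6, -0.6]
width: 0.53
```

Run:
```python
from cap import *
from workcell import bot
st=bot.read_state();print(st["time"],st["tool_pos"],st["wrist_force"],st["torque"],st["width"])
c=bot.read_camera("wrist");cv2.imwrite("pics/w10.png",c["pixels"][:,:,::-1]);pickle.dump(c,open("w10.pkl","wb"))
```

```text
12.15 [0.44546646 0.35964089 0.04625164] [ 0.41080066 -0.63692174 -0.63586188] [ 0.0215207  -0.02038253  0.03462542] 0.5302376919763296
```

View pics/w10.png

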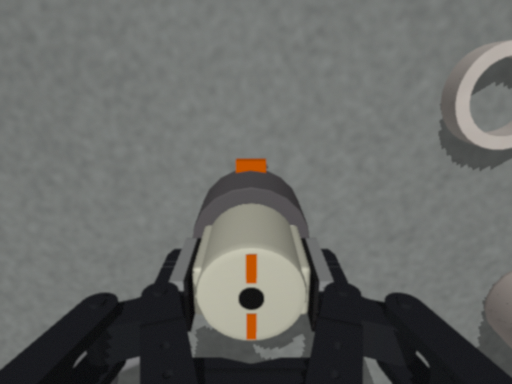

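Run:
```python
from h import *
from workcell import bot
st=bot.read_state();print(shift(st,(.681,.167,.265),158.4))
```

```text
(array([-290.1,  -92.1, -218.7]), np.float64(158.34), np.float64(-0.06))
```

>>> move_arm(
  steps=[
    [0, 0, -50, 0, 0],
    [0, 0, -100, 0, 0],
    [0, 0, -150, 0, 0],
    [-20, -6, -190, 0, 0],
    [-60, -18, -219, 0, 0],
    [-105, -33, -219, 0, 0],
    [-150, -48, -219, 0, 0],
    [-195, -62, -219, 0, 0],
    [-240, -77, -219, 0, 0],
    [-290, -92, -219, 0, 0],
    [-290, -92, -219, 0, 0],
    [-290, -92, -219, 0, 0],
    [-290, -92, -219, 0, 0],
    [-290, -92, -219, 0, 0],
  ],
)

```text
time: 13.6
tool_pos: [0.6798, 0.1685, 0.2654]
tcp_rot: [-0.587, -3.086, -0.0]
wrist_force: [-1.2, 0.3, -0.6]
width: 0.529
```

Run:
```python
from cap import *
from workcell import bot
st=bot.read_state();print(st["time"],st["tool_pos"],st["q"].round(2),np.abs(st["joint_vel"]).max(),st["width"])
c=bot.read_camera("wrist");pickle.dump(c,open("w11.pkl","wb"));cv2.imwrite("pics/w11.png",c["pixels"][:,:,::-1])
print(cap(c,st["tool_pos"][2]+.034,(190,200,320,345)))
P=cloud(c);hsv=cv2.cvtColor(c["pixels"],cv2.COLOR_RGB2HSV);r=np.hypot(P[...,0]-.5967,P[...,1]-.2)
M={}
for nm,lo,hi,smin in[("or",0,14,140),("gr",40,85,80)]:
    o=(hsv[...,0]>=lo)&(hsv[...,0]<=hi)&(hsv[...,1]>smin)&(hsv[...,2]>50)&(r<.06)&(r>.02)
    nl,l,s,ct=cv2.connectedComponentsWithStats(o.astype(np.uint8))
    for i in range(1,nl):
        if s[i,4]>10:print(nm,ct[i].round(1),s[i,4],np.median(P[l==i],0).round(4),onz(c,*ct[i],.136).round(4))
```

```text
13.6 [0.67983975 0.16851714 0.26538744] [ 0.21  0.29  1.5   0.    1.34 -0.99] 0.007442783136500492 0.5292103182942398
{'z': np.float64(0.29809325140280807), 'n': array([-0.042, -0.012,  0.999]), 'tilt': np.float64(2.480384216634043), 'bar_mid': array([0.6793, 0.1699]), 'az': np.float64(158.4345772524099), 'dot': array([0.68327751, 0.17543943, 0.29809325]), 'ell': array([0.678 , 0.1709, 0.2981]), 'size': array([0.0436, 0.054 , 0.012 ])}
or [248.1   4.5] 125 [0.5594 0.2149 0.1353] [0.5595 0.2148 0.136 ]
or [248.2 117. ] 85 [0.6339 0.1854 0.1354] [0.6339 0.1854 0.136 ]
or [250.3 164.4] 407 [0.6494 0.1812 0.224 ] [0.6706 0.1726 0.136 ]
gr [195.5  63. ] 102 [0.5817 0.163  0.1355] [0.5817 0.1631 0.136 ]
gr [300.6  63.6] 93 [0.6113 0.2372 0.1352] [0.6114 0.237  0.136 ]
```

View pics/w11.png

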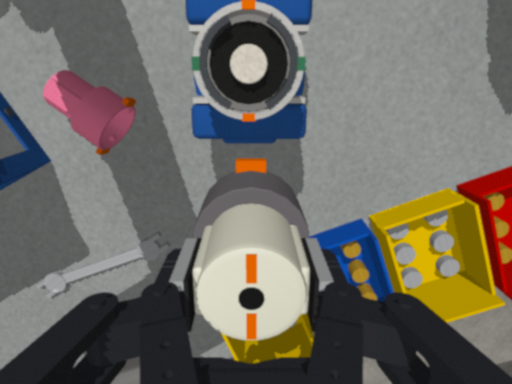

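Run:
```python
from cap import *
from workcell import bot
st=bot.read_state();c=pickle.load(open("w11.pkl","rb"));P=cloud(c);hsv=cv2.cvtColor(c["pixels"],cv2.COLOR_RGB2HSV)
d=np.zeros(P.shape[:2],bool);d[285:312,236:266]=1
k=d&(hsv[...,2]<60);v,u=np.nonzero(k);print(u.mean(),v.mean(),onz(c,u.mean(),v.mean(),.2994))
rr=np.zeros_like(d);rr[250:335,205:300]=1
rr&=(hsv[...,2]>100)&(P[...,2]>.29)
ce,n,b=robust(P[rr],.0015);print(ce,n,b.sum(),np.degrees(np.arccos(n[2])))
dt=onz(c,u.mean(),v.mean(),.2994);H=np.array([.5966,.2000])
print("move",H-dt[:2],shift(st,np.r_[st["tool_pos"][:2]+H-dt[:2],.205],158.4), shift(st,np.r_[H,.205],158.4))
```

```text
250.97866666666667 298.2 [0.67970682 0.16963748 0.2994    ]
[0.67835852 0.1703544  0.29816673] [-0.00239009  0.00325205  0.99999186] 6757 0.23123962684592272
move [-0.08310682  0.03036252] (array([88.4, -2.3, 60.6]), np.float64(158.46), np.float64(0.06)) (array([89. , -1.4, 60.6]), np.float64(158.46), np.float64(0.06))
```

>>> move_arm(
  steps=[
    [45, -1, 0, 0, 0],
    [88.5, -2, 0, 0, 0],
    [88.5, -2, 20, 0, 0],
    [88.5, -2, 45, 0, 0],
    [88.5, -2, 65, 0, 0],
    [88.5, -2, 65, 0, 0],
    [88.5, -2, 65, 0, 0],
  ],
)

```text
time: 14.35
tool_pos: [0.5972, 0.1988, 0.2006]
tcp_rot: [-0.588, -3.086, 0.0]
wrist_force: [1.7, -0.6, -0.4]
width: 0.535
```

Run:
```python
from cap import *
from workcell import bot
st=bot.read_state();print(st["time"],st["tool_pos"],st["q"].round(2),np.abs(st["joint_vel"]).max(),st["wrist_force"])
print(shift(st,(.5966,.2,.18),158.4))
c=bot.read_camera("wrist");pickle.dump(c,open("w12.pkl","wb"));cv2.imwrite("pics/w12.png",c["pixels"][:,:,::-1])
c=bot.read_camera("scene");a=cv2.resize(c["pixels"][120:220,240:370],None,fx=5,fy=5,interpolation=cv2.INTER_CUBIC);cv2.imwrite("pics/s12.png",a[:,:,::-1])
```

```text
14.35 [0.59722149 0.19880409 0.20060206] [ 0.28  0.2   1.74  0.    1.2  -0.91] 0.03575111599214558 [ 1.68523973 -0.62577528 -0.43238382]
(array([ 1. ,  0.9, 20.6]), np.float64(158.43), np.float64(0.03))
```

View pics/w12.png

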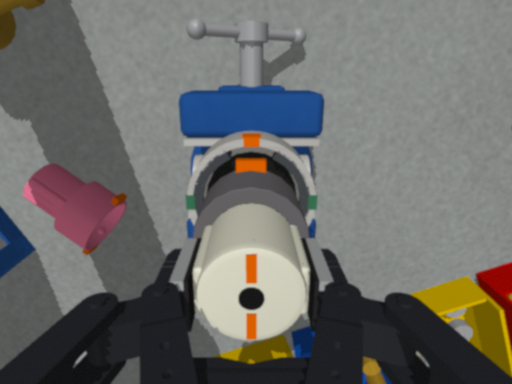

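View pics/s12.png

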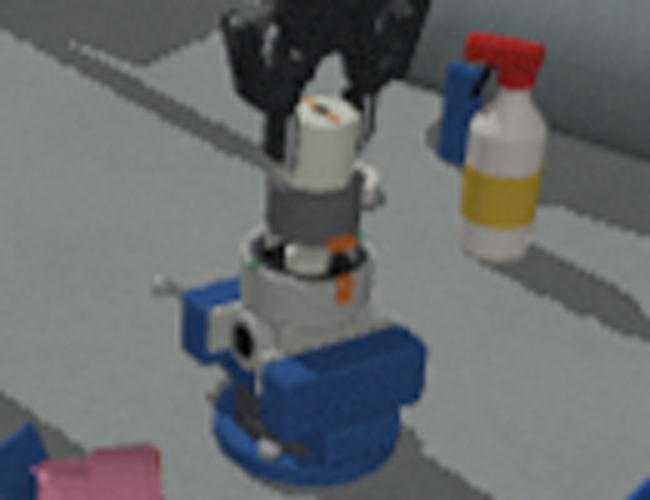

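>>> move_arm(
  steps=[
    [0.6, 0.2, 5, 0, 0],
    [0.6, 0.2, 10, 0, 0],
    [0.6, 0.2, 14, 0, 0],
    [0.6, 0.2, 17, 0, 0],
    [0.6, 0.2, 20, 0, 0],
    [0.6, 0.2, 22, 0, 0],
    [0.6, 0.2, 24, 0, 0],
  ],
)

```text
time: 15.15
tool_pos: [0.5974, 0.1988, 0.1761]
tcp_rot: [-0.59, -3.086, -0.001]
wrist_force: [0.3, 1.8, -1.2]
width: 0.533
```

>>> move_arm(
  steps=[
    [0, 0, 1.5, 0, 0],
    [0, 0, 3, 0, 0],
    [0, 0, 4.5, 0, 0],
    [0, 0, 4.5, 0, 0],
  ],
)

```text
time: 15.55
tool_pos: [0.5975, 0.1988, 0.1724]
tcp_rot: [0.59, 3.085, 0.001]
wrist_force: [-1.7, 1.3, 2.1]
width: 0.53
```

Run:
```python
from cap import *
from workcell import bot
st=bot.read_state();print(st["time"],st["tool_pos"],st["wrist_force"],st["torque"])
c=bot.read_camera("wrist");pickle.dump(c,open("w13.pkl","wb"));cv2.imwrite("pics/w13.png",c["pixels"][:,:,::-1])
P=cloud(c);hsv=cv2.cvtColor(c["pixels"],cv2.COLOR_RGB2HSV)
rr=np.zeros(P.shape[:2],bool);rr[250:335,205:300]=1
rr&=(hsv[...,2]>100)&(abs(P[...,2]-.205)<.01)
ce,n,b=robust(P[rr],.0015);print("cap",ce,n,b.sum(),np.degrees(np.arccos(n[2])))
```

```text
15.55 [0.59750699 0.19878112 0.17238209] [-1.67205744  1.27240835  2.1415338 ] [ 0.29092677  0.33246834 -0.01711421]
cap [0.59591146 0.20063115 0.20514931] [-0.0038625   0.00421276  0.99998367] 6762 0.32747226508348337
```

View pics/w13.png

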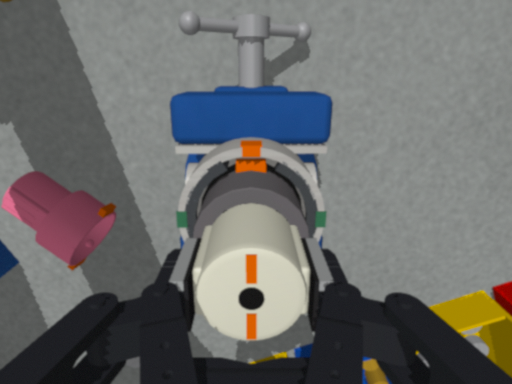

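>>> move_arm(
  steps=[
    [0, 0, 1.5, 0, 0],
    [0, 0, 3, 0, 0],
    [0, 0, 4.5, 0, 0],
    [0, 0, 6, 0, 0],
    [0, 0, 6, 0, 0],
  ],
  newtons=70,
)

```text
time: 16.1
tool_pos: [0.5976, 0.1988, 0.1669]
tcp_rot: [0.59, 3.085, 0.001]
wrist_force: [-2.0, 0.4, 7.1]
width: 0.527
```

>>> move_arm(
  steps=[
    [0, 0, 1.5, 0, 0],
    [0, 0, 1.5, 5, 0],
    [0, 0, 1.5, 10, 0],
    [0, 0, 1.5, 16, 0],
    [0, 0, 1.5, 22, 0],
    [0, 0, 1.5, 22, 0],
  ],
)

```text
time: 16.7
tool_pos: [0.5978, 0.1991, 0.1659]
tcp_rot: [1.171, 2.914, 0.002]
wrist_force: [-3.3, 1.2, 8.6]
width: 0.527
```

Run:
```python
from cap import *
from workcell import bot
st=bot.read_state();print(st["time"],st["tool_pos"],st["wrist_force"],st["torque"]);print(shift(st,st["tool_pos"],68.4))
c=bot.read_camera("wrist");pickle.dump(c,open("w14.pkl","wb"));cv2.imwrite("pics/w14.png",c["pixels"][:,:,::-1])
```

```text
16.7 [0.5977665  0.19911533 0.16588349] [-3.29854644  1.20754742  8.56292346] [ 0.29485141  0.66781879 -0.23706741]
(array([0., 0., 0.]), np.float64(136.22), np.float64(67.82))
```

View pics/w14.png

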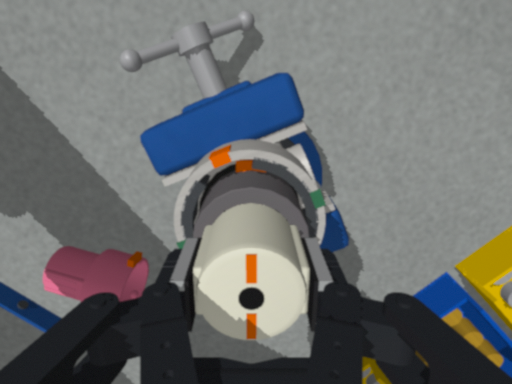

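>>> move_arm(
  steps=[
    [0, 0, 0, 7, 0],
    [0, 0, 0, 14, 0],
    [0, 0, 0, 21, 0],
    [0, 0, 0, 28, 0],
    [0, 0, 0, 35, 0],
    [0, 0, 0, 42, 0],
    [0, 0, 0, 49, 0],
    [0, 0, 0, 56, 0],
    [0, 0, 0, 62, 0],
    [0, 0, 0, 66, 0],
    [0, 0, 0, 69, 0],
    [0, 0, 0, 69, 0],
  ],
)

```text
time: 17.95
tool_pos: [0.5982, 0.1989, 0.1661]
tcp_rot: [2.615, 1.741, 0.004]
wrist_force: [-2.2, 1.2, 7.8]
width: 0.526
```

Run:
```python
from cap import *
from workcell import bot
st=bot.read_state();print(st["time"],st["tool_pos"],st["wrist_force"],st["torque"]);print(shift(st,st["tool_pos"],68.4))
c=bot.read_camera("wrist");pickle.dump(c,open("w15.pkl","wb"));cv2.imwrite("pics/w15.png",c["pixels"][:,:,::-1])
```

```text
17.95 [0.59819015 0.19892288 0.16606217] [-2.20713854  1.19741197  7.79249219] [ 0.23314905  0.53296404 -0.06294788]
(array([0., 0., 0.]), np.float64(67.3), np.float64(-1.1))
```

View pics/w15.png

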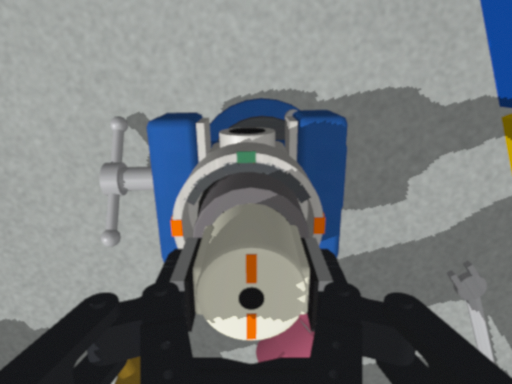

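>>> move_arm(
  steps=[
    [0, 0, -1.5, 0, 0],
    [0, 0, -3, 0, 0],
    [0, 0, -4.5, 0, 0],
    [0, 0, -5.5, 0, 0],
    [0, 0, -5.5, 0, 0],
  ],
)

```text
time: 18.5
tool_pos: [0.5981, 0.1989, 0.1705]
tcp_rot: [2.614, 1.742, 0.003]
wrist_force: [0.5, 2.0, 6.7]
width: 0.53
```

Run:
```python
from cap import *
from workcell import bot
st=bot.read_state();print(st["time"],st["tool_pos"],st["wrist_force"],st["torque"])
```

```text
18.5 [0.59812765 0.19886509 0.17047984] [0.45838474 1.98787806 6.66157222] [ 0.38849234  0.01317858 -0.02816455]
```

>>> move_arm(
  steps=[
    [0, 0, -1, 0, 0],
    [0, 0, -2, 0, 0],
    [0, 0, -2.5, 0, 0],
    [0, 0, -2.5, 0, 0],
  ],
)

```text
time: 18.9
tool_pos: [0.598, 0.1988, 0.1716]
tcp_rot: [2.614, 1.742, 0.002]
wrist_force: [3.8, 4.9, -1.3]
width: 0.524
```

>>> move_arm(
  steps=[
    [0, 0, 0.5, 0, 0],
    [0, 0, 0.5, 0, 54],
    [0, 0, 0.5, 0, 57],
    [0, 0, 0.5, 0, 62],
    [0, 0, 0.5, 0, 75],
    [0, 0, 0.5, 0, 90],
    [0, 0, -5, 0, 90],
    [0, 0, -30, 0, 90],
    [0, 0, -65, 0, 90],
    [0, 0, -100, 0, 90],
    [-40, 0, -110, 0, 90],
    [-40, 0, -110, 0, 90],
    [-40, 0, -110, 0, 90],
  ],
)

```text
time: 20.2
tool_pos: [0.5821, 0.1612, 0.2833]
tcp_rot: [2.615, 1.74, 0.003]
wrist_force: [-1.0, 0.4, -0.5]
width: 0.899
```

Run:
```python
from cap import *
from workcell import bot
st=bot.read_state();print(st["time"],st["tool_pos"],st["wrist_force"])
c=bot.read_camera("wrist");pickle.dump(c,open("w16.pkl","wb"));cv2.imwrite("pics/w16.png",c["pixels"][:,:,::-1])
for z in (.2055,):
  try: print(cap(c,z-.0014,(150,60,360,300)))
  except Exception as e: print(e)
P=cloud(c);hsv=cv2.cvtColor(c["pixels"],cv2.COLOR_RGB2HSV);r=np.hypot(P[...,0]-.5967,P[...,1]-.2)
for nm,lo,hi,smin in[("or",0,14,140),("gr",40,85,80)]:
    o=(hsv[...,0]>=lo)&(hsv[...,0]<=hi)&(hsv[...,1]>smin)&(hsv[...,2]>50)&(r<.06)
    nl,l,s,ct=cv2.connectedComponentsWithStats(o.astype(np.uint8))
    for i in range(1,nl):
        if s[i,4]>10:print(nm,ct[i].round(1),s[i,4],np.median(P[l==i],0).round(4))
for n in("scene","top"):
    c=bot.read_camera(n);pickle.dump(c,open(n+"16.pkl","wb"));cv2.imwrite(f"pics/{n}16.png",c["pixels"][:,:,::-1])
```

```text
20.2 [0.58209216 0.16124696 0.28327869] [-1.00466139  0.44044672 -0.49327181]
{'z': np.float64(0.20412418597240065), 'n': array([0.007, 0.01 , 1.   ]), 'tilt': np.float64(0.6976738186899853), 'bar_mid': array([0.5981, 0.1998]), 'az': np.float64(67.2933907191253), 'dot': array([0.59774758, 0.19937688, 0.20412419]), 'ell': array([0.5982, 0.201 , 0.2041]), 'size': array([0.0492, 0.0438, 0.0083])}
or [249.5  87.1] 80 [0.6084 0.2283 0.1303]
or [251.  118.8] 87 [0.603  0.2116 0.205 ]
or [296.  123.3] 79 [0.6339 0.1854 0.1354]
or [202.2 125.1] 79 [0.5593 0.2149 0.1352]
or [250.9 158.3] 74 [0.5928 0.1873 0.2049]
gr [247.8  75.2] 70 [0.6111 0.2373 0.1354]
gr [250.  171.5] 18 [0.5811 0.161  0.1354]
```

View pics/w16.png

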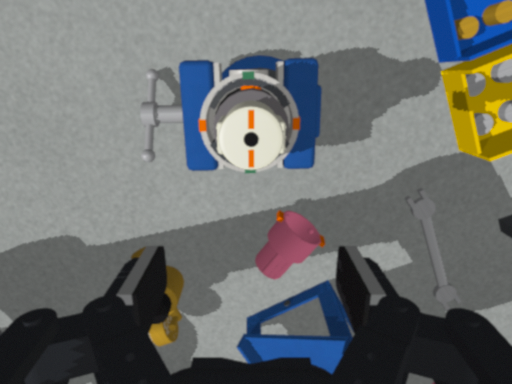

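View pics/scene16.png

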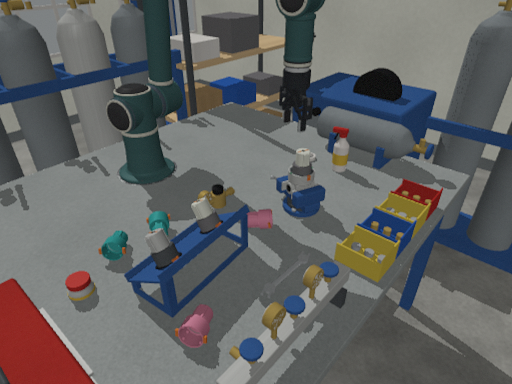

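Run:
```python
from h import *
from workcell import bot
for n in("scene0","scene16"):
    c=pickle.load(open(n+".pkl","rb"));P=cloud(c);hsv=cv2.cvtColor(c["pixels"],cv2.COLOR_RGB2HSV)
    o=((hsv[...,0]<14)&(hsv[...,1]>140)&(hsv[...,2]>80));nl,l,s,ct=cv2.connectedComponentsWithStats(o.astype(np.uint8))
    print(n,[(tuple(ct[i].round(1)),np.median(P[l==i],0).round(3).tolist()) for i in range(1,nl) if s[i,4]>5 and .35<P[l==i].mean(0)[0]<.7 and -.4<P[l==i].mean(0)[1]<0.02])
a=pickle.load(open("scene0.pkl","rb"))["pixels"].astype(int);b=pickle.load(open("scene16.pkl","rb"))["pixels"].astype(int)
print(bot.finish_job())
```

```text
scene0 [((np.float64(210.7), np.float64(208.7)), [0.55, -0.149, 0.149]), ((np.float64(168.5), np.float64(216.0)), [0.358, -0.161, 0.038]), ((np.float64(217.6), np.float64(224.0)), [0.57, -0.148, 0.108]), ((np.float64(268.8), np.float64(224.7)), [0.618, 0.012, 0.032]), ((np.float64(123.3), np.float64(250.1)), [0.391, -0.338, 0.036]), ((np.float64(174.8), np.float64(258.4)), [0.592, -0.31, 0.109])]
scene16 [((np.float64(168.5), np.float64(216.0)), [0.36, -0.161, 0.037]), ((np.float64(218.0), np.float64(224.0)), [0.573, -0.148, 0.109]), ((np.float64(268.8), np.float64(224.9)), [0.618, 0.011, 0.035]), ((np.float64(123.4), np.float64(250.0)), [0.39, -0.338, 0.035]), ((np.float64(174.8), np.float64(258.1)), [0.591, -0.307, 0.109])]
the job is handed in; nothing more can be done
None
```

I fitted the upper bowl to the air-filter head and it reads as locked at the green marks. The job was handed in at about 20.5 s of robot time, and no verdict was reported.

**How it went:**
- I gripped the upper bowl by its flats and pulled it straight along the 30° stack axis.
- The tool cannot tilt, so I set the bowl on a clear patch of bench and let it rock upright. I then regripped it and lowered it into the slots at the orange marks.
- I pressed it down against about 8 N, turned it 91° clockwise, let the spring lift it and let go.

**Last checks:**

| Check | Reading | Target |
|---|---|---|
| Bars to green marks | about 1° | within 11° |
| Off centre | about 1–1.5 mm | within 4 mm |
| Tilt | 0.7° | within 4.5° |
| Closed-end height, corrected for a ~1 mm low depth bias | about 0.2055 m | 0.2055 m |
| Lower bowl's lug, before and after | within 0.4 px, 3 mm by depth | within 6 mm |
| Aluminium bowl's lug, before and after | within 0.3 px, 3 mm by depth | within 25 mm |

The gripper was clear of the bowl, with near-zero wrist force. I did not measure the regulator, bottle, wrench, tape or tin before and after; none looked moved in the final scene picture.

**One disagreement:** the top camera read about 3–6 mm off in y from the wrist camera. The scene camera agreed with the wrist camera on the bowl. Two wrist views of the head taken 152° apart gave the same position, so I relied on the wrist camera.

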